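# Put the welding head's jaw plates away in their lipped pocket

## Robot

A 6-joint arm with a two-finger parallel gripper is mounted at the origin on the work surface. World frame = base frame: x ahead of the robot, y to its left, z up, the work surface at z = 0. Lengths are in m, angles in degrees, forces in N, time in s.
With the tool pointing down it reaches from about 0.35 to 0.875 m from the base axis. Payload 4.2 kg.
Tool frame: the origin (TCP) lies at the very end of the fingers, on their centre line; the grasp point (between the pads) lies 19 mm behind it (tcp_to_grasp is the z of the grasp point in the tool frame, in m); z points along the fingers, y is the direction in which the jaws open and shut (so a half turn about z gives the same grasp; the last joint's range is limited). The gripper opens to 87 mm and grips with 3 to 60 N. Pads are 19 mm wide; open, the fingers measure 117 mm over their backs; the gripper's body (75 mm by 190 mm) begins 51 mm behind the grasp point.
Start: joints at [-52.506, 22.042, 0.453, 0, -68.411, -14.817], TCP at [0.241, -0.577, 0.223] pointing down, gripper open.
Joint ranges: [-179.83, 179.83], [-69.29, 118.12], [-61.27, 80.66], [-181.25, 117.63], [-171.15, -9.14], [-177.46, 177.46]. Speed limits (degrees/s): [159.86, 159.86, 180, 180, 180, 180].

## Interface

Orientations are given as a 3x3 rotation matrix whose columns are the frame's x, y, z axes.
In Python, from station import sense, capture, camera_params, finish_job, tcp_to_grasp gives the robot as it stands.
- The arm moves only by the shell command python3 -m inch 'ROWS'. ROWS is JSON, a list of rows, each an object of numbers: "jaw": the closure in counts, from 0 (fully open) to 255 (shut); "x", "y", "z": the shift along the world's x, y, z normalised to -1 to 1, where 1 is 0.06 m; "ax", "ay", "az": the turn, a rotation vector about the world's x, y, z normalised to -1 to 1, where 1 is 10 degrees. A call has 1 to 12 rows; each row shifts and turns the pose as measured when the row begins; what a row does not reach is not made up. A row lasts 1/8 s, in which the tool goes at most 62.5 mm and 10.7 degrees, less where a joint would pass 70% of its speed; a pose out of reach is approached as far as the arm can. A call with a number of a shift or a turn outside -1 to 1 is refused whole. A call with a gripper value outside its range is refused whole. The fingers move at their own pace and stop on an object; the grip force is fixed at half the most. Time passes only in rows, so rows that do not move let the fingers close. It gives the time, the measured TCP pose, the force and the opening at its end, in the units of the state.
- sense(): the state, without advancing time (a new reading comes with each control period).
- capture(name): name is "scene" or "top" or "wrist"; returns the picture (480x640x3 uint8, red, green, blue); there is no depth.
- camera_params(name): a dict with "vfov" (degrees; the focal length in pixels is half the picture's height over the tangent of half this angle, whatever the lens; pixels are square), "cx", "cy" (the principal point, pixels), "D" ([k1, k2, p1, p2, k3] as OpenCV has them; the pictures are not rectified), "R" (3x3) and "t" (3): a world point X has camera coordinates R X + t. Camera axes: x right, y down, z forward; pixel columns grow to the right and rows downward; lengths in m; the calibration is good to about 2 mm. A picture is of the moment at which its call begins: read the wrist's pose just before it. camera_params takes no time and is no camera call; for the wrist camera it gives the pose at the moment of the call.
- finish_job(): hands the job in, once; it reports no verdict.
The state is a dict: "time_s": time; "joints": joint angles; "joint_velocities": joint speeds; "effort": joint torques, N m; "tcp_pos": TCP position; "ee_rot": TCP orientation; "wrist_force": force on the tool from outside, world axes, zero at the start; "moment": the same for the moment, N m; "gripper_width": opening from 0.0 (shut) to 1.0 (fully open).
Only numpy, scipy, OpenCV 4.12 (cv2) and the standard library are available. Lean on these libraries where they do the work, as an engineer would, in place of code of your own. Each camera call takes 0.05 s, during which the arm holds its last target.

## Task

Lift the pile of four jaw plates out of the wooden cradle all together, and put it away in the grey steel pocket: tilt it in so that all the toes go under the pocket's lip, then level it until all four plates stand flat on the pocket's floor, and let go. Leave the other things on the bench where they are.

Things in the scene. Friction and masses are not known exactly. Their poses are not given: they have to be found in the camera images.
- plate1_center (a point): Aluminium jaw plate, one of four alike standing on edge side by side as a pile. 9 mm thick (its y); main part 82 mm long (x), 90 mm tall (z, up) with a half-round bite of 20 mm radius in its top edge; a toe 18 mm long, 10 mm high sticks out along the bottom at the -x end (foot 100 mm in all). Point: centre of the main part, 45 mm above the underside, 59 mm from the toe's tip, 41 mm from the +x heel.
- plate2_center (a point): Jaw plate 2, same shape, axes and point. The plates follow one another towards +y, faces nearly touching: pile about 37 mm thick, 36 mm when squeezed, 0.13 to 0.19 kg a plate. At the start they are up to 1.5 mm out of line along x. The toes point more or less towards the robot.
- plate3_center (a point): Jaw plate 3, same shape, axes and point. Squeezed firmly (60 to 120 N) on the pile's two outer faces at the height of this point, all four plates lift as one; a gentle grip lets the inner ones slip.
- plate4_center (a point): Jaw plate 4, same shape, axes and point. When home in the pocket, each plate's centre is at z = 51 mm and about x = +9 mm (7 to 11) in the pocket's frame, its x along the pocket's x.
- cradle: Low plywood cradle, fixed, 126 x 64 mm, holding the pile at the start; origin at the centre of its underside, x along the plates towards their heels. Floor 6 mm thick; side cheeks up to z = 20 mm, 40 mm apart inside; end stops up to z = 16 mm, 108 mm apart inside, the pile's foot midway.
- pocket: Grey steel storage pocket, fixed, base 140 x 60 mm; origin at the centre of its underside, x along its length, z up. Floor top at z = 6 mm. Inside 104 mm long (x -52 to +52), 40 mm wide (y -20 to +20). The +x end wall is 6 mm thick, top at z = 30 mm. Side walls straight up to z = 24 mm, then flared outwards to z = 28 mm. All rigid.
- pocket_lip (a point): Inner edge of the lip's underside, mid-width, at x = -44, z = 22 mm in the pocket's frame (same axes). The lip tops the -x end wall, the end nearer the robot: it overhangs the inside by 8 mm and is 4 mm thick. The mouth is only 96 mm long, so a level pile is stopped; at a tilt of 18 to 20 degrees, toes down, the toes reach the floor while the heels are still above the +x wall.
- case_a: Bystander: flat clear plastic case 109 x 76 x 22 mm in the middle of the bench; leave it alone. Origin at its underside.
- case_b: Bystander: a second such clear case, at the left; leave it alone. Origin at its underside.
- spray_can: Bystander: spray can, 62 mm across, 190 mm tall, at the back; leave it alone. Origin at its underside.
- tape_measure: Bystander: tape measure standing on edge, 68 x 36 x 62 mm, near the robot; leave it alone. Origin at its underside.
- screwdriver: Bystander: screwdriver lying at the back left; leave it alone. Origin at its underside.
- spanner: Bystander: spanner lying at the back right; leave it alone. Origin at its underside.
- elbow: Bystander: bent copper tube, 22 mm thick, lying at the right; leave it alone. Origin at its underside.
Not all that is in view belongs to the job. Leave any purple or turquoise look-alike of the part that bears plate3_center alone. Leave any purple look-alike of the part that bears plate1_center alone.

How it is judged (in metres and radians):
On the way:
1. all four plates are held up together, clear of the cradle (height (world z) of each of plate1_center, plate2_center, plate3_center, plate4_center above 0.085 m), for 0.2 s.
At the end, for the whole second after the job is handed in: All four plates stand in the pocket, toes under the lip: each centre 46 to 55 mm above the pocket's underside, 3 to 15 mm from the pocket's middle towards +x and within 30 mm across, length in line with the pocket's within 0.05 rad, upright within 0.3 rad (z of plate1_center in the frame of pocket between 0.046 and 0.055 m and x of plate1_center in the frame of pocket between 0.003 and 0.015 m and y of plate1_center in the frame of pocket between -0.03 and 0.03 m and angle between the x axis of each of plate1_center, plate2_center, plate3_center, plate4_center and the x axis of pocket, either way round below 0.05 rad and angle between each of plate1_center, plate2_center, plate3_center, plate4_center's own z axis and vertical below 0.3 rad and z of plate2_center in the frame of pocket between 0.046 and 0.055 m and x of plate2_center in the frame of pocket between 0.003 and 0.015 m and y of plate2_center in the frame of pocket between -0.03 and 0.03 m and z of plate3_center in the frame of pocket between 0.046 and 0.055 m and x of plate3_center in the frame of pocket between 0.003 and 0.015 m and y of plate3_center in the frame of pocket between -0.03 and 0.03 m and z of plate4_center in the frame of pocket between 0.046 and 0.055 m and x of plate4_center in the frame of pocket between 0.003 and 0.015 m and y of plate4_center in the frame of pocket between -0.03 and 0.03 m); the robot touches nothing.
It fails at once if a bystander on the bench is moved by more than 30 mm (distance of any of case_a, case_b, spray_can, tape_measure, screwdriver, spanner, elbow from where it was at the start of the episode above 0.03 m).
It also fails if it takes over 58 s, if anything falls off the work surface, if the arm or the gripper's body presses on something with over 40 N, if the wrist force passes 120 N, or if a joint passes its speed limit or range.

## Working session

There is one attempt and no reset: what is moved stays moved. The work goes in short steps, Python scripts to look and compute and a shell command to move; the robot and the scene stay as the last step left them, time stands still between calls to the robot, and variables do not carry over. Pictures are saved under pics/ and viewed, and the job is handed in when it is done.

```bash
ls; mkdir -p pics; python3 - <<'E'
from station import *
import cv2,json
for n in("scene","top"):
    im=capture(n);cv2.imwrite(f"pics/{n}0.png",im[:,:,::-1])
    print(n,camera_params(n))
print(sense(),tcp_to_grasp)
E
```

```text
pics
scene {'vfov': 50.02152387426215, 'cx': 324.14372125455026, 'cy': 241.44088914060274, 'D': array([-0.06498707,  0.        ,  0.        ,  0.        ,  0.        ]), 'R': array([[-0.67826882,  0.73476343, -0.00860894],
       [ 0.52285042,  0.47435111, -0.70825029],
       [-0.51631275, -0.48488527, -0.70590893]]), 't': array([ 0.36669289, -0.23796726,  1.42264225])}
top {'vfov': 46.566800209526875, 'cx': 317.0340778188478, 'cy': 238.44761324452116, 'D': array([0.00931164, 0.        , 0.        , 0.        , 0.        ]), 'R': array([[-0.03211811, -0.9994786 ,  0.00330883],
       [-0.97796937,  0.03074337, -0.20647219],
       [ 0.20626281, -0.00986743, -0.97844687]]), 't': array([0.02200379, 0.51699622, 1.3756422 ])}
{'time_s': 0.1, 'joints': array([-5.25047750e+01,  2.20859851e+01,  3.87040903e-01, -2.53687271e-02,
       -6.84116845e+01, -1.48176989e+01]), 'joint_velocities': array([-0.19305264, -0.00611021,  0.0887523 , -0.01394653, -0.00701365,
        0.00324648]), 'effort': array([-3.36282146e-04, -3.91690207e+01,  1.87934715e+01,  4.23190311e+00,
        1.34762100e-02, -7.67029269e-05]), 'tcp_pos': array([ 0.24077996, -0.57616611,  0.22156889]), 'ee_rot': array([[-9.22752297e-01, -3.85392630e-01, -8.48617744e-04],
       [-3.85393552e-01,  9.22750580e-01,  1.78250937e-03],
       [ 9.60965418e-05,  1.97186642e-03, -9.99998051e-01]]), 'wrist_force': array([-1.15438917,  0.14609157, -0.60483083]), 'moment': array([0.02681246, 0.01295765, 0.04747103]), 'gripper_width': 1.0008860908232906} -0.0187
```

View pics/scene0.png

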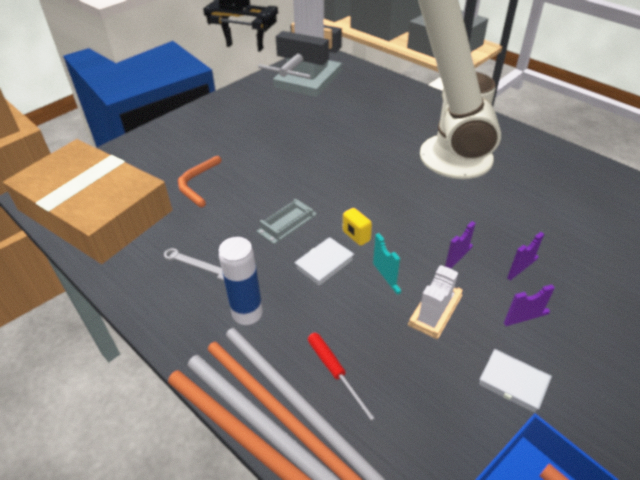

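View pics/top0.png

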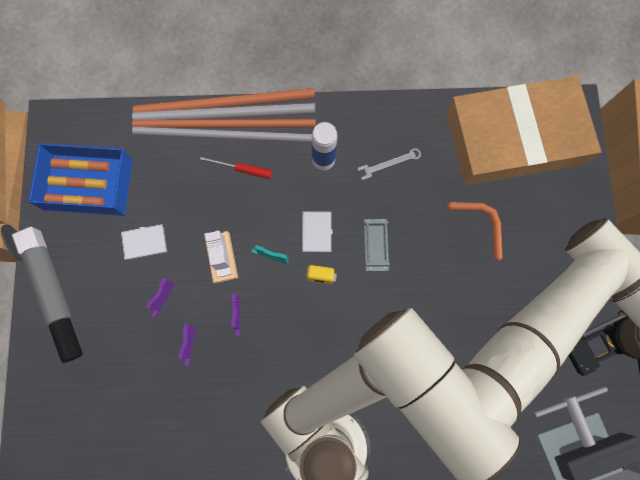

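The scene and top views agree. The pile in the wooden cradle is at top (220,257), the grey pocket at (376,244), the turquoise decoy at (270,254) and the yellow tape measure at (321,274). I'll zoom in.

```bash
python3 - <<'E'
import cv2
t=cv2.imread("pics/top0.png");s=cv2.imread("pics/scene0.png")
a=cv2.resize(t[210:310,190:290],(400,400),interpolation=cv2.INTER_CUBIC)
b=cv2.resize(t[200:300,330:430],(400,400),interpolation=cv2.INTER_CUBIC)
cv2.imwrite("pics/zt.png",cv2.hconcat([a,b]))
a=cv2.resize(s[250:350,390:490],(400,400),interpolation=cv2.INTER_CUBIC)
b=cv2.resize(s[180:280,235:335],(400,400),interpolation=cv2.INTER_CUBIC)
cv2.imwrite("pics/zs.png",cv2.hconcat([a,b]))
E
```

```text
(no output)
```

View pics/zt.png

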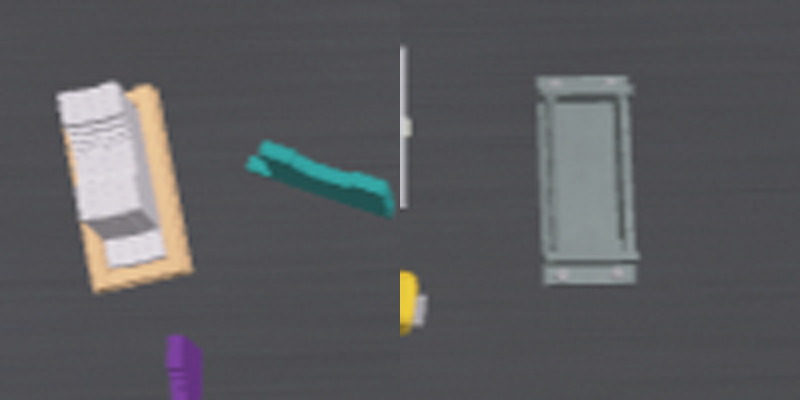

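View pics/zs.png

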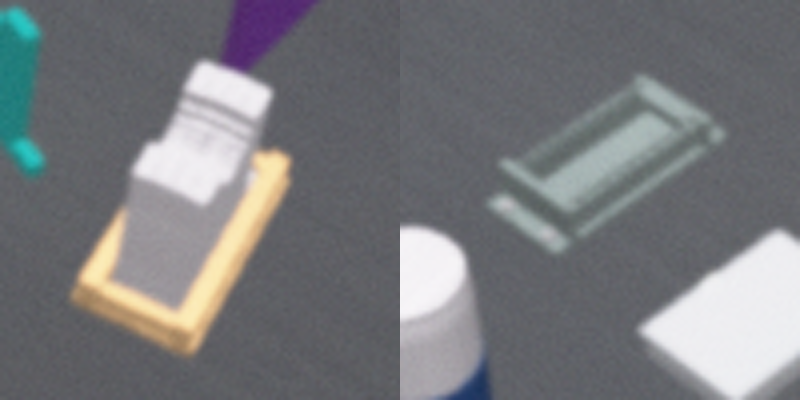

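```bash
cat > h.py <<'E'
import numpy as np,cv2
from station import *
def K(p):
    f=240/np.tan(np.radians(p["vfov"]/2)); return np.array([[f,0,p["cx"]],[0,f,p["cy"]],[0,0,1.]])
def ray(p,uv):
    q=cv2.undistortPoints(np.array(uv,float).reshape(-1,1,2),K(p),np.array(p["D"])).reshape(-1,2)
    d=np.c_[q,np.ones(len(q))]@np.array(p["R"]); return -np.array(p["R"]).T@p["t"],d
def plane(p,uv,z):
    c,d=ray(p,uv); return c+d*((z-c[2])/d[:,2])[:,None]
def proj(p,X):
    return cv2.projectPoints(np.array(X,float).reshape(-1,1,3),cv2.Rodrigues(np.array(p["R"]))[0],np.array(p["t"]),K(p),np.array(p["D"]))[0].reshape(-1,2)
E
python3 - <<'E'
from h import *
np.set_printoptions(precision=4,suppress=True)
p=camera_params("top")
o=lambda u,v,x0,y0:(x0+u/4,y0+v/4)
print("pocket base",plane(p,[o(145,285,330,200),o(137,78,330,200),o(232,78,330,200),o(236,283,330,200)],0.006))
print("cradle", plane(p,[o(95,293,190,210),o(192,270,190,210),o(155,86,190,210)],0.018))
print("pile top", plane(p,[o(58,95,190,210),o(118,83,190,210),o(82,220,190,210),o(130,206,190,210)],0.096))
w=camera_params("wrist");s=sense()
print(w); R=w["R"];c=-R.T@w["t"]
print("cam in tool",s["ee_rot"].T@(c-s["tcp_pos"]),"view",s["ee_rot"].T@R.T)
E
```

```text
pocket base [[ 0.4357 -0.1209  0.006 ]
 [ 0.5753 -0.1226  0.006 ]
 [ 0.5733 -0.186   0.006 ]
 [ 0.4352 -0.1806  0.006 ]]
cradle [[0.4152 0.2756 0.018 ]
 [0.4282 0.213  0.018 ]
 [0.551  0.237  0.018 ]]
pile top [[0.5293 0.2854 0.096 ]
 [0.5358 0.2482 0.096 ]
 [0.4501 0.27   0.096 ]
 [0.4579 0.2405 0.096 ]]
{'vfov': 65.57224362414561, 'cx': 314.0244677550344, 'cy': 237.17183111419337, 'D': array([-0.0784,  0.    ,  0.    ,  0.    ,  0.    ]), 'R': array([[-0.3855,  0.9227,  0.0013],
       [ 0.8945,  0.3734,  0.246 ],
       [ 0.2265,  0.096 , -0.9693]]), 't': array([ 0.6242, -0.0309,  0.3882])}
cam in tool [ 0.0656  0.0001 -0.1615] view [[ 0.0002 -0.9692 -0.2461]
 [ 1.      0.0003 -0.0006]
 [ 0.0007 -0.2461  0.9692]]
```

```bash
python3 -m inch '[{"jaw":0,"x":0.5,"y":0.88,"z":0.1,"az":-0.3},{"jaw":0,"x":0.5,"y":0.88,"z":0.1,"az":-0.3},{"jaw":0,"x":0.5,"y":0.88,"z":0.1,"az":-0.3},{"jaw":0,"x":0.5,"y":0.88,"z":0.1,"az":-0.3},{"jaw":0,"x":0.5,"y":0.88,"z":0.1,"az":-0.3},{"jaw":0,"x":0.5,"y":0.88,"z":0,"az":-0.3},{"jaw":0,"x":0.5,"y":0.88,"z":0,"az":-0.3},{"jaw":0,"x":0.5,"y":0.88,"z":0,"az":-0.3}]'
```

```text
$[0]: bad value
```

```bash
python3 -m inch '[{"jaw":0,"x":0.5,"y":0.88,"z":0.1,"ax":0,"ay":0,"az":-0.3},{"jaw":0,"x":0.5,"y":0.88,"z":0.1,"ax":0,"ay":0,"az":-0.3},{"jaw":0,"x":0.5,"y":0.88,"z":0.1,"ax":0,"ay":0,"az":-0.3},{"jaw":0,"x":0.5,"y":0.88,"z":0.1,"ax":0,"ay":0,"az":-0.3},{"jaw":0,"x":0.5,"y":0.88,"z":0.1,"ax":0,"ay":0,"az":-0.3},{"jaw":0,"x":0.5,"y":0.88,"z":0,"ax":0,"ay":0,"az":-0.3},{"jaw":0,"x":0.5,"y":0.88,"z":0,"ax":0,"ay":0,"az":-0.3},{"jaw":0,"x":0.5,"y":0.88,"z":0,"ax":0,"ay":0,"az":-0.3}]'
```

```text
time_s: 1.1
tcp_pos: [0.4822, -0.1431, 0.2481]
ee_rot: [[-0.999, 0.046, -0.002], [0.046, 0.999, 0.008], [0.002, 0.008, -1.0]]
wrist_force: [1.3, -0.4, -0.3]
gripper_width: 0.998
```

```bash
python3 -m inch '[{"jaw":0,"x":0,"y":-0.1,"z":0,"ax":0,"ay":0,"az":0.1},{"jaw":0,"x":0,"y":0,"z":0,"ax":0,"ay":0,"az":0}]'; python3 - <<'E'
from h import *
import pickle
p=camera_params("wrist");im=capture("wrist")
pickle.dump((p,im),open("w1.pkl","wb"));cv2.imwrite("pics/w1.png",im[:,:,::-1])
E
```

```text
time_s: 1.35
tcp_pos: [0.4834, -0.1454, 0.2472]
ee_rot: [[-1.0, 0.021, -0.004], [0.021, 1.0, 0.008], [0.004, 0.008, -1.0]]
wrist_force: [-0.1, 0.4, -0.3]
gripper_width: 1.004
```

View pics/w1.png

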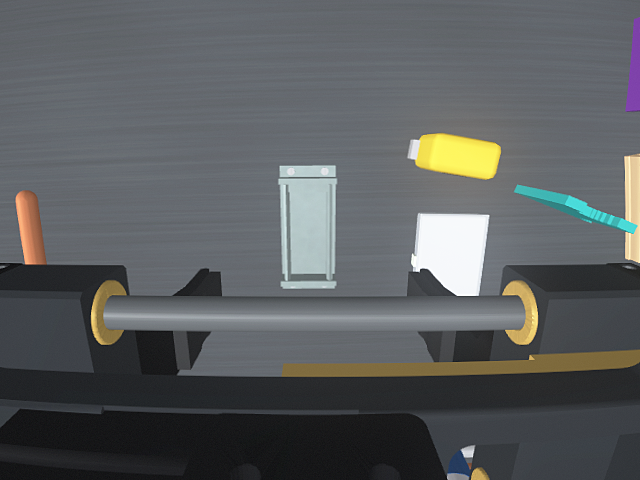

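```bash
python3 - <<'E'
import cv2
t=cv2.imread("pics/w1.png")
cv2.imwrite("pics/w1z.png",cv2.resize(t[155:300,260:360],(400,580),interpolation=cv2.INTER_CUBIC))
E
```

```text
(no output)
```

View pics/w1z.png

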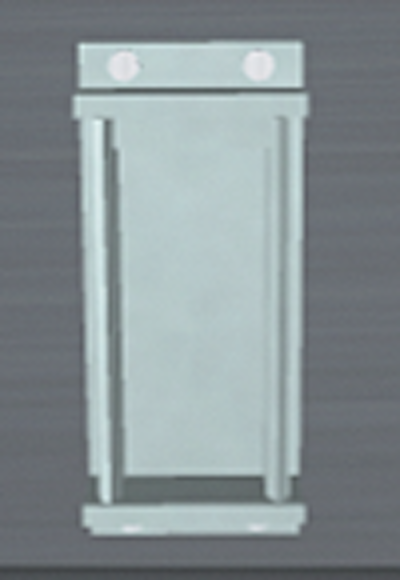

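```bash
python3 - <<'E'
from h import *
import pickle
np.set_printoptions(precision=4,suppress=True)
p,im=pickle.load(open("w1.pkl","rb"))
o=lambda L:[(260+u/4-.375,155+v/4-.375) for u,v in L]
print("base near z6",plane(p,o([(78,42),(302,42)]),.006))
print("lip outer z26",plane(p,o([(74,95),(308,95)]),.026))
print("lip inner z26",plane(p,o([(74,118),(308,118)]),.026))
print("floor sides/far end z6",plane(p,o([(117,150),(126,475),(267,150),(267,475)]),.006))
print("flare inner top z28?",plane(p,o([(98,120),(107,502),(285,118),(283,500)]),.028))
print("far wall top inner z30",plane(p,o([(100,503),(290,503)]),.030))
print("far end",plane(p,o([(86,535),(302,533)]),.006))
E
```

```text
base near z6 [[ 0.4391 -0.1794  0.006 ]
 [ 0.4404 -0.1197  0.006 ]]
lip outer z26 [[ 0.4514 -0.1793  0.026 ]
 [ 0.4527 -0.1196  0.026 ]]
lip inner z26 [[ 0.4572 -0.1795  0.026 ]
 [ 0.4586 -0.1196  0.026 ]]
floor sides/far end z6 [[ 0.4682 -0.1701  0.006 ]
 [ 0.5611 -0.1709  0.006 ]
 [ 0.4691 -0.1295  0.006 ]
 [ 0.5621 -0.1307  0.006 ]]
flare inner top z28? [[ 0.4577 -0.1733  0.028 ]
 [ 0.561  -0.175   0.028 ]
 [ 0.4582 -0.1256  0.028 ]
 [ 0.5615 -0.1272  0.028 ]]
far wall top inner z30 [[ 0.5605 -0.1767  0.03  ]
 [ 0.5617 -0.1254  0.03  ]]
far end [[ 0.5792 -0.1832  0.006 ]
 [ 0.5801 -0.1208  0.006 ]]
```

```bash
python3 -m inch '[{"jaw":0,"x":0,"y":0.96,"z":0,"ax":0,"ay":0,"az":0.17},{"jaw":0,"x":-0.1,"y":0.96,"z":0,"ax":0,"ay":0,"az":0.17},{"jaw":0,"x":-0.1,"y":0.96,"z":0,"ax":0,"ay":0,"az":0.17},{"jaw":0,"x":-0.1,"y":0.96,"z":0,"ax":0,"ay":0,"az":0.17},{"jaw":0,"x":-0.1,"y":0.96,"z":0,"ax":0,"ay":0,"az":0.17},{"jaw":0,"x":0,"y":0.96,"z":0,"ax":0,"ay":0,"az":0.17},{"jaw":0,"x":0,"y":0.96,"z":0,"ax":0,"ay":0,"az":0.17},{"jaw":0,"x":0,"y":0,"z":0,"ax":0,"ay":0,"az":0},{"jaw":0,"x":0,"y":0,"z":0,"ax":0,"ay":0,"az":0}]'; python3 - <<'E'
from h import *
import pickle
p=camera_params("wrist");im=capture("wrist")
pickle.dump((p,im),open("w2.pkl","wb"));cv2.imwrite("pics/w2.png",im[:,:,::-1])
E
```

```text
time_s: 2.52
tcp_pos: [0.4573, 0.2562, 0.2467]
ee_rot: [[-0.986, -0.165, -0.005], [-0.165, 0.986, 0.007], [0.004, 0.008, -1.0]]
wrist_force: [0.2, -0.2, 0.3]
gripper_width: 0.999
```

View pics/w2.png

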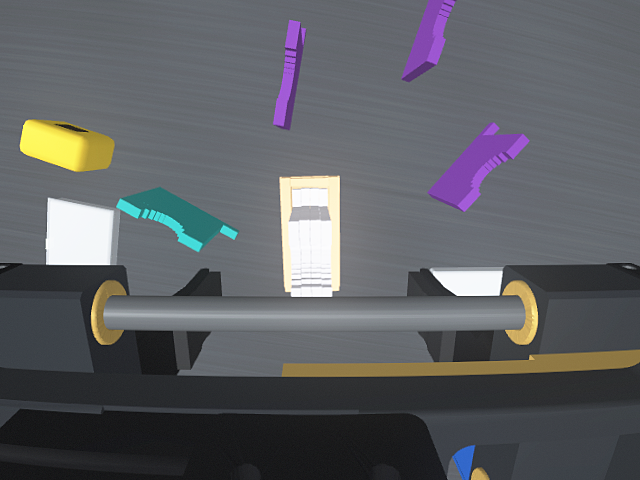

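```bash
python3 - <<'E'
import cv2
t=cv2.imread("pics/w2.png")
cv2.imwrite("pics/w2z.png",cv2.resize(t[165:310,260:360],(400,580),interpolation=cv2.INTER_CUBIC))
E
```

```text
(no output)
```

View pics/w2z.png

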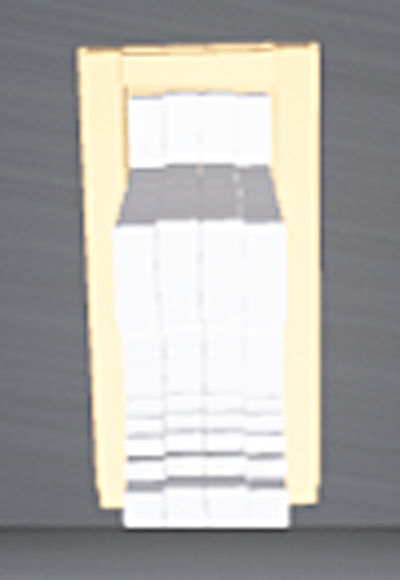

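```bash
python3 - <<'E'
from h import *
import pickle
np.set_printoptions(precision=4,suppress=True)
p,im=pickle.load(open("w2.pkl","rb"))
o=lambda L:[(260+u/4-.375,165+v/4-.375) for u,v in L]
P=plane(p,o([(116,222),(284,220),(124,526),(290,526)]),.096);print("pile top",P,P.mean(0))
print("toe tip z16",plane(p,o([(128,95),(270,95)]),.016))
C=plane(p,o([(80,47),(320,43),(100,507),(317,502)]),.020);print("cradle",C,C.mean(0))
d=P[2]+P[3]-P[0]-P[1];print(np.degrees(np.arctan2(d[1],d[0])))
d=C[2]+C[3]-C[0]-C[1];print(np.degrees(np.arctan2(d[1],d[0])))
print(sense()["tcp_pos"],np.degrees(np.arctan2(*sense()["ee_rot"][[1,0],0])))
E
```

```text
pile top [[0.4587 0.2358 0.096 ]
 [0.4524 0.2711 0.096 ]
 [0.5275 0.2479 0.096 ]
 [0.5214 0.2848 0.096 ]] [0.49   0.2599 0.096 ]
toe tip z16 [[0.4413 0.2315 0.016 ]
 [0.4351 0.2684 0.016 ]]
cradle [[0.4305 0.2175 0.02  ]
 [0.4193 0.2786 0.02  ]
 [0.5555 0.2412 0.02  ]
 [0.5442 0.3007 0.02  ]] [0.4874 0.2595 0.02  ]
10.616965800969094
10.397924567070731
[0.4574 0.256  0.2467] -170.53644339222703
```

```bash
python3 -m inch '[{"jaw":60,"x":0.64,"y":0.08,"z":-0.2,"ax":-0.04,"ay":-0.03,"az":0.1},{"jaw":60,"x":0,"y":0,"z":-0.6,"ax":0,"ay":0,"az":0},{"jaw":60,"x":0,"y":0,"z":-0.6,"ax":0,"ay":0,"az":0},{"jaw":60,"x":0,"y":0,"z":0,"ax":0,"ay":0,"az":0}]'; python3 - <<'E'
from h import *
p=camera_params("wrist");im=capture("wrist")
cv2.imwrite("pics/w3.png",im[:,:,::-1]);s=sense();print(s["tcp_pos"],s["ee_rot"],s["gripper_width"])
E
```

```text
time_s: 3.08
tcp_pos: [0.4986, 0.2537, 0.1629]
ee_rot: [[-0.985, -0.172, 0.003], [-0.172, 0.985, 0.002], [-0.003, 0.001, -1.0]]
wrist_force: [0.2, 0.6, 0.6]
gripper_width: 0.771
[0.49981534 0.25470903 0.16497453] [[-0.98494186 -0.17275925  0.0066167 ]
 [-0.1727357   0.98496016  0.00398375]
 [-0.00720541  0.00278082 -0.99997017]] 0.7721362388156873
```

View pics/w3.png

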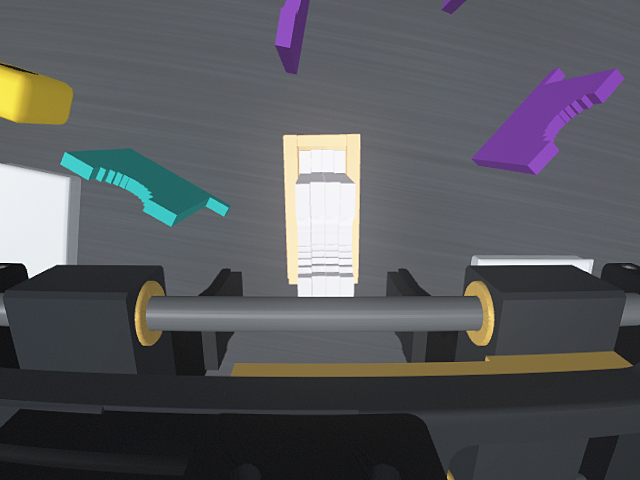

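```bash
python3 -m inch '[{"jaw":60,"x":-0.06,"y":0.11,"z":0,"ax":0,"ay":0,"az":0.06},{"jaw":60,"x":0,"y":0,"z":-0.4,"ax":0,"ay":0,"az":0},{"jaw":60,"x":0,"y":0,"z":-0.4,"ax":0,"ay":0,"az":0},{"jaw":60,"x":0,"y":0,"z":0,"ax":0,"ay":0,"az":0}]'; for i in 1 2 3; do python3 -m inch '[{"jaw":60,"x":0,"y":0,"z":0,"ax":0,"ay":0,"az":0}]'; done
```

```text
time_s: 3.62
tcp_pos: [0.4996, 0.2641, 0.1246]
ee_rot: [[-0.983, -0.184, 0.019], [-0.184, 0.983, 0.014], [-0.021, 0.01, -1.0]]
wrist_force: [0.0, 0.2, -0.1]
gripper_width: 0.765
time_s: 3.75
tcp_pos: [0.5005, 0.265, 0.1266]
ee_rot: [[-0.983, -0.185, 0.022], [-0.185, 0.983, 0.016], [-0.024, 0.011, -1.0]]
wrist_force: [-0.5, -0.1, 0.6]
gripper_width: 0.767
time_s: 3.88
tcp_pos: [0.5011, 0.2656, 0.1281]
ee_rot: [[-0.982, -0.185, 0.024], [-0.185, 0.983, 0.017], [-0.027, 0.013, -1.0]]
wrist_force: [-0.1, 0.6, 0.3]
gripper_width: 0.768
time_s: 4.0
tcp_pos: [0.5014, 0.2659, 0.1291]
ee_rot: [[-0.982, -0.186, 0.025], [-0.185, 0.983, 0.019], [-0.028, 0.014, -1.0]]
wrist_force: [0.0, -1.0, 0.0]
gripper_width: 0.768
```

```bash
python3 -m inch '[{"jaw":60,"x":-0.09,"y":-0.08,"z":-0.3,"ax":-0.11,"ay":0.14,"az":0},{"jaw":60,"x":0,"y":0,"z":-0.4,"ax":0,"ay":0,"az":0},{"jaw":60,"x":0,"y":0,"z":-0.4,"ax":0,"ay":0,"az":0}]'; python3 -m inch '[{"jaw":60,"x":0,"y":0,"z":-0.2,"ax":0,"ay":0,"az":0}]'
```

```text
time_s: 4.38
tcp_pos: [0.4961, 0.2613, 0.0619]
ee_rot: [[-0.983, -0.185, 0.001], [-0.185, 0.983, 0.0], [-0.001, 0.0, -1.0]]
wrist_force: [-0.6, -0.3, 0.2]
gripper_width: 0.764
time_s: 4.5
tcp_pos: [0.495, 0.2603, 0.0475]
ee_rot: [[-0.983, -0.185, -0.002], [-0.185, 0.983, -0.002], [0.003, -0.002, -1.0]]
wrist_force: [-0.2, -0.6, 0.5]
gripper_width: 0.76
```

```bash
python3 -m inch '[{"jaw":60,"x":0.01,"y":0.01,"z":-0.2,"ax":0,"ay":0,"az":0}]';python3 -m inch '[{"jaw":60,"x":0,"y":0,"z":0,"ax":0,"ay":0,"az":0}]'
```

```text
time_s: 4.62
tcp_pos: [0.4955, 0.2608, 0.0346]
ee_rot: [[-0.983, -0.185, -0.003], [-0.185, 0.983, -0.003], [0.003, -0.002, -1.0]]
wrist_force: [-0.1, 0.4, -0.8]
gripper_width: 0.767
time_s: 4.75
tcp_pos: [0.4951, 0.2603, 0.0334]
ee_rot: [[-0.983, -0.185, -0.005], [-0.185, 0.983, -0.005], [0.006, -0.004, -1.0]]
wrist_force: [0.3, -0.2, 0.6]
gripper_width: 0.76
```

```bash
python3 -m inch '[{"jaw":120,"x":0.01,"y":0.01,"z":0,"ax":0.03,"ay":-0.03,"az":0},{"jaw":150,"x":0,"y":0,"z":0,"ax":0,"ay":0,"az":0},{"jaw":255,"x":0,"y":0,"z":0,"ax":0,"ay":0,"az":0}]'; for i in 1 2 3; do python3 -m inch '[{"jaw":255,"x":0,"y":0,"z":0,"ax":0,"ay":0,"az":0}]';done
```

```text
time_s: 5.12
tcp_pos: [0.4967, 0.2618, 0.0351]
ee_rot: [[-0.983, -0.185, 0.004], [-0.185, 0.983, 0.003], [-0.004, 0.002, -1.0]]
wrist_force: [0.2, -0.4, -0.6]
gripper_width: 0.501
time_s: 5.25
tcp_pos: [0.4968, 0.2617, 0.0355]
ee_rot: [[-0.983, -0.185, 0.004], [-0.185, 0.983, 0.003], [-0.004, 0.003, -1.0]]
wrist_force: [0.9, 0.2, -2.4]
gripper_width: 0.409
time_s: 5.38
tcp_pos: [0.4968, 0.2617, 0.0355]
ee_rot: [[-0.983, -0.185, 0.004], [-0.185, 0.983, 0.004], [-0.005, 0.003, -1.0]]
wrist_force: [0.2, 1.1, -3.4]
gripper_width: 0.413
time_s: 5.5
tcp_pos: [0.4968, 0.2617, 0.0355]
ee_rot: [[-0.983, -0.185, 0.004], [-0.185, 0.983, 0.004], [-0.005, 0.003, -1.0]]
wrist_force: [-0.2, 0.0, -1.0]
gripper_width: 0.41
```

```bash
python3 -m inch '[{"jaw":255,"x":0,"y":0,"z":0.1,"ax":0,"ay":0,"az":0},{"jaw":255,"x":0,"y":0,"z":0.15,"ax":0,"ay":0,"az":0},{"jaw":255,"x":0,"y":0,"z":0.2,"ax":0,"ay":0,"az":0},{"jaw":255,"x":0,"y":0,"z":0.2,"ax":0,"ay":0,"az":0},{"jaw":255,"x":0,"y":0,"z":0.2,"ax":0,"ay":0,"az":0},{"jaw":255,"x":0,"y":0,"z":0.2,"ax":0,"ay":0,"az":0},{"jaw":255,"x":0,"y":0,"z":0.2,"ax":0,"ay":0,"az":0},{"jaw":255,"x":0,"y":0,"z":0.2,"ax":0,"ay":0,"az":0},{"jaw":255,"x":0,"y":0,"z":0.1,"ax":0,"ay":0,"az":0},{"jaw":255,"x":0,"y":0,"z":0,"ax":0,"ay":0,"az":0}]'; python3 - <<'E'
from h import *
import pickle
p=camera_params("wrist");im=capture("wrist")
pickle.dump((p,im,sense()),open("w4.pkl","wb"))
cv2.imwrite("pics/w4.png",im[:,:,::-1]);
im=capture("scene");cv2.imwrite("pics/s4.png",cv2.resize(im[160:360,340:540,::-1],(600,600),interpolation=cv2.INTER_CUBIC))
s=sense();print(s["tcp_pos"],s["ee_rot"],s["wrist_force"],s["moment"])
E
```

```text
time_s: 6.75
tcp_pos: [0.4941, 0.26, 0.1333]
ee_rot: [[-0.983, -0.183, -0.001], [-0.183, 0.983, 0.002], [0.001, 0.002, -1.0]]
wrist_force: [0.8, -0.2, -5.2]
gripper_width: 0.418
[0.49370574 0.25972975 0.13252392] [[-9.83126422e-01 -1.82915948e-01 -2.04810211e-03]
 [-1.82917548e-01  9.83128061e-01  6.21698752e-04]
 [ 1.89982804e-03  9.85842287e-04 -9.99997709e-01]] [ 0.68210833 -0.18840557 -5.88640968] [ 0.00811064 -0.02997335  0.01353735]
```

View pics/w4.png

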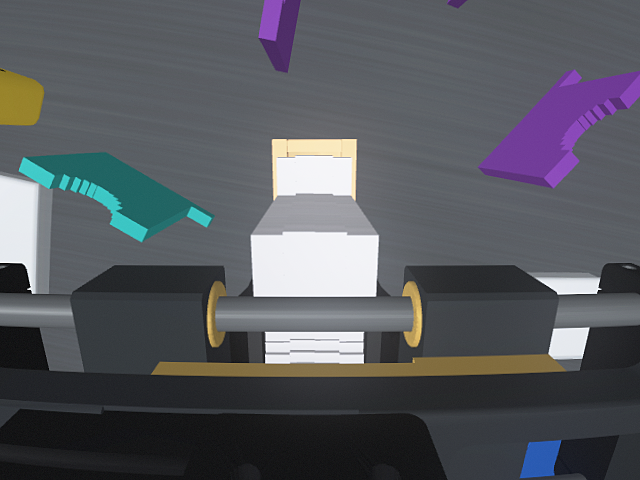

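View pics/s4.png

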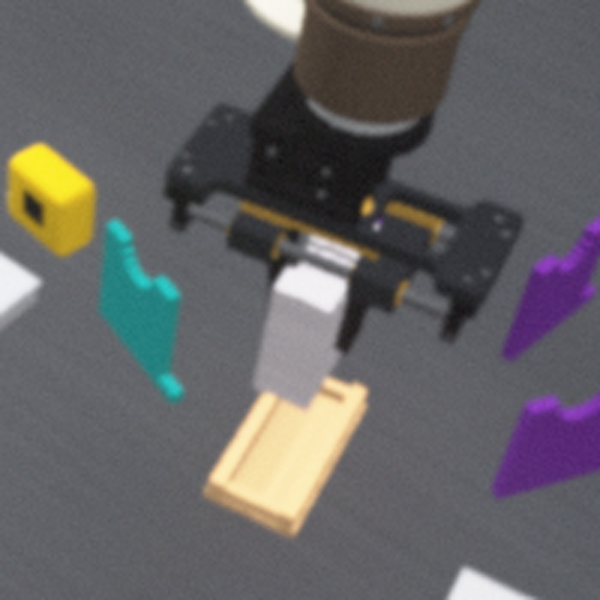

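```bash
python3 - <<'E'
from h import *
import pickle
np.set_printoptions(precision=4,suppress=True)
t=cv2.imread("pics/w4.png")
cv2.imwrite("pics/w4z.png",cv2.resize(t[130:300,230:400],(680,680)[:2],interpolation=cv2.INTER_CUBIC)[:600])
p,im,s=pickle.load(open("w4.pkl","rb"));z=s["tcp_pos"][2];R=s["ee_rot"]
for n,L,h in(("top near",[(250.5,234),(378,234)],.0605),("toe tip top",[(275,156.5),(355.5,156.5)],-.0195),("toe root",[(266,197),(364,195)],-.0195)):
    P=plane(p,L,z+h);print(n,(P-s["tcp_pos"])@R)
E
```

```text
top near [[ 0.0407 -0.0174 -0.0605]
 [ 0.0407  0.0184 -0.0604]]
toe tip top [[ 0.0592 -0.0183  0.0195]
 [ 0.0592  0.0202  0.0196]]
toe root [[ 0.0397 -0.0231  0.0195]
 [ 0.0407  0.0249  0.0196]]
```

View pics/w4z.png

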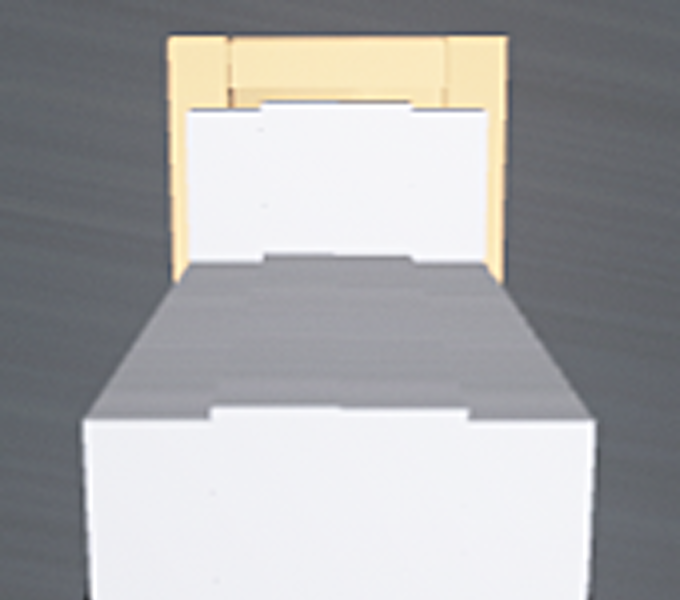

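All four plates are up: the load reads about 5.5 N, the toe edges are at rows 156–157 in the wrist view, and the inner two plates sit about 1.5 mm towards the toes. Next I carry them to the pocket.

```bash
python3 -m inch '[{"jaw":255,"x":0,"y":0,"z":0.3,"ax":0,"ay":0,"az":0},{"jaw":255,"x":0,"y":-0.2,"z":0.25,"ax":0,"ay":0,"az":-0.1},{"jaw":255,"x":0,"y":-0.4,"z":0,"ax":0,"ay":0,"az":-0.1},{"jaw":255,"x":0,"y":-0.6,"z":0,"ax":0,"ay":0,"az":-0.1},{"jaw":255,"x":0,"y":-0.7,"z":0,"ax":0,"ay":0,"az":-0.1},{"jaw":255,"x":0,"y":-0.7,"z":0,"ax":0,"ay":0,"az":-0.1},{"jaw":255,"x":0,"y":-0.7,"z":0,"ax":0,"ay":0,"az":-0.1},{"jaw":255,"x":0,"y":-0.7,"z":0,"ax":0,"ay":0,"az":-0.1},{"jaw":255,"x":0,"y":-0.7,"z":0,"ax":0,"ay":0,"az":-0.1},{"jaw":255,"x":0,"y":-0.6,"z":0,"ax":0,"ay":0,"az":-0.1},{"jaw":255,"x":0,"y":-0.5,"z":0,"ax":0,"ay":0,"az":-0.1}]'; python3 -m inch '[{"jaw":255,"x":0,"y":-0.4,"z":0,"ax":0,"ay":0,"az":0}]'
```

```text
time_s: 8.22
tcp_pos: [0.4808, -0.1112, 0.1591]
ee_rot: [[-1.0, 0.008, -0.019], [0.008, 1.0, -0.003], [0.019, -0.003, -1.0]]
wrist_force: [1.0, -1.1, -6.0]
gripper_width: 0.413
time_s: 8.35
tcp_pos: [0.4787, -0.1377, 0.1583]
ee_rot: [[-1.0, 0.011, -0.021], [0.011, 1.0, -0.003], [0.021, -0.003, -1.0]]
wrist_force: [-0.1, 0.5, -5.5]
gripper_width: 0.411
```

```bash
python3 -m inch '[{"jaw":255,"x":0.17,"y":-0.1,"z":0,"ax":0,"ay":-0.5,"az":-0.03},{"jaw":255,"x":0.17,"y":-0.05,"z":0,"ax":0,"ay":-0.5,"az":0},{"jaw":255,"x":0.17,"y":0,"z":0,"ax":0,"ay":-0.5,"az":0},{"jaw":255,"x":0.17,"y":0,"z":0,"ax":0,"ay":-0.5,"az":0},{"jaw":255,"x":0,"y":0,"z":0,"ax":0,"ay":0,"az":0}]'; python3 -m inch '[{"jaw":255,"x":0,"y":0,"z":0,"ax":0,"ay":0,"az":0}]'
```

```text
time_s: 8.98
tcp_pos: [0.5077, -0.1553, 0.1526]
ee_rot: [[-0.949, 0.031, 0.314], [0.031, 0.999, -0.005], [-0.314, 0.005, -0.949]]
wrist_force: [0.1, -0.2, -5.9]
gripper_width: 0.404
time_s: 9.1
tcp_pos: [0.5065, -0.156, 0.1523]
ee_rot: [[-0.95, 0.032, 0.312], [0.032, 0.999, -0.006], [-0.312, 0.004, -0.95]]
wrist_force: [0.8, 0.7, -5.5]
gripper_width: 0.412
```

```bash
cat > plan.py <<'E'
import sys
from h import *
from scipy.spatial.transform import Rotation as Rn
P0=np.array([.5097,-.1506,0]);psi=np.radians(-.9);D=.0155
px=np.array([np.cos(psi),np.sin(psi),0]);py=np.array([-px[1],px[0],0]);pz=np.array([0,0,1.])
def go(cx,cz,th,cy=0,s=None):
    s=s or sense();t=np.radians(th);z=np.sin(t)*px-np.cos(t)*pz
    R=np.c_[np.cross(py,z),py,z]
    T=P0+px*cx/1e3+py*cy/1e3+pz*cz/1e3+D*z
    d=(T-s["tcp_pos"])/.06; r=np.degrees(Rn.from_matrix(R@s["ee_rot"].T).as_rotvec())/10
    return d,r
def where(s=None):
    s=s or sense();R=s["ee_rot"];c=s["tcp_pos"]-D*R[:,2]-P0
    a=-R[:,0];th=np.degrees(np.arcsin(a[2]))
    pc=lambda x,z:np.round([(c+a*x/1e3-R[:,2]*z/1e3)@px*1e3,(c+a*x/1e3-R[:,2]*z/1e3)[2]*1e3],1)
    print("t %.2f centre x %.1f y %.1f z %.1f th %.2f yaw err %.2f roll %.2f"%(s["time_s"],*(np.array([c@px,c@py,c[2]])*1e3),th,np.degrees(np.arctan2(a@py,a@px)),np.degrees(np.arcsin(R[2,1]))),"toe bot",pc(-59,-45),"heel bot",pc(41,-45),"F",np.round(s["wrist_force"],1),"M",np.round(s["moment"],2),"w %.3f"%s["gripper_width"])
if __name__=="__main__":
    where()
    if len(sys.argv)>3:
        d,r=go(*map(float,sys.argv[1:]));print("move",np.round(d,3),"turn",np.round(r,3))
E
python3 plan.py 5 110 19; python3 - <<'E'
from h import *
import pickle
p=camera_params("wrist");s=sense();im=capture("wrist")
pickle.dump((p,im,s),open("w5.pkl","wb"))
cv2.imwrite("pics/w5.png",im[:,:,::-1]);
E
```

```text
t 9.10 centre x -7.9 y -5.4 z 167.0 th 18.17 yaw err -1.03 roll 0.25 toe bot [-49.9 105.9] heel bot [ 45.1 137. ] F [ 0.8  0.7 -5.5] M [0.   1.11 0.01] w 0.412
move [ 0.22   0.087 -0.949] turn [-0.027 -0.083  0.094]
```

View pics/w5.png

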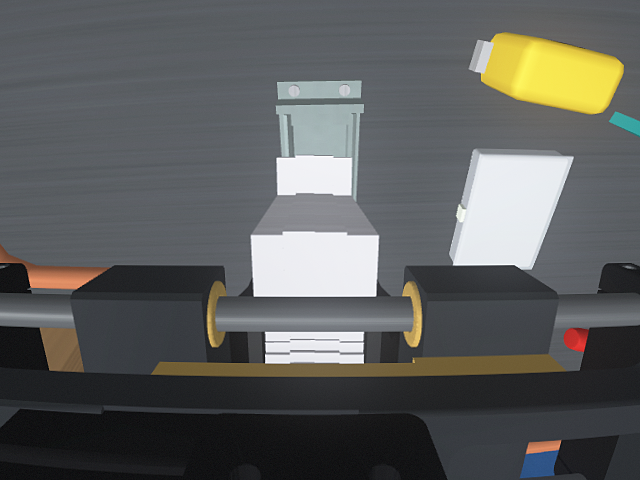

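```bash
python3 -m inch '[{"jaw":255,"x":0.1,"y":0.09,"z":-0.2,"ax":-0.03,"ay":-0.08,"az":0.09},{"jaw":255,"x":0.1,"y":0,"z":-0.3,"ax":0,"ay":0,"az":0},{"jaw":255,"x":0,"y":0,"z":-0.2,"ax":0,"ay":0,"az":0},{"jaw":255,"x":0,"y":0,"z":0,"ax":0,"ay":0,"az":0}]'; python3 plan.py 5 110 19
```

```text
time_s: 9.65
tcp_pos: [0.5193, -0.1509, 0.1094]
ee_rot: [[-0.946, 0.016, 0.323], [0.015, 1.0, -0.006], [-0.323, -0.001, -0.946]]
wrist_force: [-0.6, -0.5, -5.2]
gripper_width: 0.41
t 9.65 centre x 4.6 y -0.1 z 124.0 th 18.83 yaw err -0.00 roll -0.08 toe bot [-36.8  62.4] heel bot [57.9 94.7] F [-0.6 -0.5 -5.2] M [-0.02  1.22 -0.07] w 0.410
move [ 0.008  0.002 -0.234] turn [ 0.007 -0.017  0.003]
```

```bash
python3 - <<'E'
from h import *
import pickle
p=camera_params("wrist");s=sense();im=capture("wrist")
pickle.dump((p,im,s),open("w6.pkl","wb"))
cv2.imwrite("pics/w6.png",cv2.resize(im[40:240,230:400,::-1],(510,600),interpolation=cv2.INTER_CUBIC));
E
```

```text
(no output)
```

View pics/w6.png

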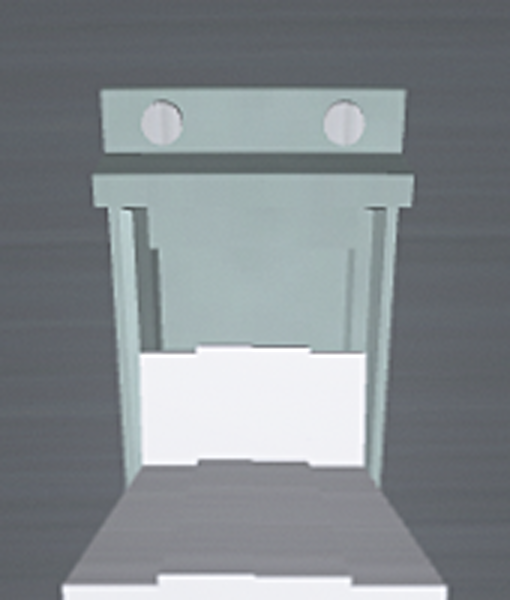

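```bash
python3 - <<'E'
from h import *
from plan import *
import pickle
np.set_printoptions(precision=1,suppress=True)
p,im,s=pickle.load(open("w6.pkl","rb"))
o=lambda L:[(230+u/3-.33,40+v/3-.33) for u,v in L]
f=lambda n,L,z:print(n,[((q-P0)@np.c_[px,py])*1e3 for q in plane(p,o(L),z)])
where(s)
f("base near (-70,+-30)",[(102,90),(406,90)],.006)
f("lip outer(-58,+-30)",[(92,175),(414,175)],.026)
f("lip outer low edge",[(92,207),(414,207)],.026)
f("lip inner -44",[(158,249),(352,249)],.026)
f("floor side y+-20",[(162,340),(347,340)],.006)
f("toe tip",[(140,352),(366,352)],.0719)
f("bodyedge",[(63,586),(447,586)],s["tcp_pos"][2]+.06)
E
```

```text
t 9.65 centre x 4.6 y -0.1 z 124.0 th 18.83 yaw err -0.00 roll -0.08 toe bot [-36.8  62.4] heel bot [57.9 94.7] F [-0.6 -0.5 -5.2] M [-0.   1.2 -0.1] w 0.410
base near (-70,+-30) [array([-69.9, -29.4]), array([-69.9,  30.3])]
lip outer(-58,+-30) [array([-57.9, -29.7]), array([-57.9,  30.2])]
lip outer low edge [array([-52. , -30.1]), array([-52. ,  30.7])]
lip inner -44 [array([-43.9, -18. ]), array([-44. ,  19.3])]
floor side y+-20 [array([-18.2, -19.7]), array([-18.2,  20.8])]
toe tip [array([-40.6, -17.5]), array([-40.6,  18.3])]
bodyedge [array([-59.2, -13.8]), array([-59.2,  15.3])]
```

```bash
python3 -m inch '[{"jaw":255,"x":0.02,"y":0,"z":-0.2,"ax":0,"ay":-0.02,"az":0},{"jaw":255,"x":0,"y":0,"z":-0.2,"ax":0,"ay":0,"az":0},{"jaw":255,"x":0,"y":0,"z":-0.1,"ax":0,"ay":0,"az":0}]' >/dev/null; python3 plan.py 6 78 19
```

```text
t 10.07 centre x 8.5 y -0.2 z 96.7 th 19.48 yaw err 0.08 roll -0.12 toe bot [-32.1  34.6] heel bot [62.2 68. ] F [ 0.6 -0.9 -6.2] M [ 0.02  1.31 -0.01] w 0.411
move [-0.044  0.005 -0.313] turn [ 0.012  0.048 -0.004]
```

```bash
python3 -m inch '[{"jaw":255,"x":-0.05,"y":0,"z":-0.12,"ax":0.01,"ay":0.05,"az":0},{"jaw":255,"x":-0.01,"y":0,"z":-0.12,"ax":0,"ay":0.02,"az":0}]' >/dev/null; python3 plan.py 6 76 19
```

```text
t 10.32 centre x 5.4 y -0.3 z 82.2 th 18.81 yaw err 0.06 roll -0.03 toe bot [-35.9  20.6] heel bot [58.7 52.8] F [-0.6 -0.8 -7.2] M [0.02 1.19 0.01] w 0.413
move [ 0.011  0.006 -0.103] turn [ 0.003 -0.019 -0.005]
```

```bash
python3 -m inch '[{"jaw":255,"x":0.01,"y":0,"z":-0.1,"ax":0,"ay":-0.02,"az":0}]' >/dev/null; python3 plan.py 6 70 19;python3 -m inch '[{"jaw":255,"x":0,"y":0,"z":-0.07,"ax":0,"ay":0,"az":0}]' >/dev/null; python3 plan.py 6 69 19
```

```text
t 10.45 centre x 6.2 y -0.3 z 75.9 th 19.03 yaw err 0.07 roll -0.03 toe bot [-34.9  14.1] heel bot [59.6 46.7] F [ 0.5  0.5 -6.4] M [-0.02  1.25  0.04] w 0.411
move [-0.003  0.006 -0.098] turn [ 0.003  0.003 -0.006]
t 10.57 centre x 6.2 y -0.3 z 71.2 th 19.02 yaw err 0.07 roll -0.03 toe bot [-35.    9.5] heel bot [59.6 42. ] F [-0.5  0.3 -6. ] M [-0.05  1.27  0.06] w 0.411
move [-0.003  0.006 -0.037] turn [ 0.003  0.002 -0.006]
```

```bash
python3 -m inch '[{"jaw":255,"x":0,"y":0,"z":-0.04,"ax":0,"ay":0,"az":0}]' >/dev/null; python3 - <<'E'
from h import *
from plan import *
import pickle
p=camera_params("wrist");s=sense();im=capture("wrist");where()
pickle.dump((p,im,s),open("w7.pkl","wb"))
cv2.imwrite("pics/w7.png",cv2.resize(im[40:240,230:400,::-1],(510,600),interpolation=cv2.INTER_CUBIC));
E
python3 plan.py -4.5 69 19
```

```text
t 10.75 centre x 6.0 y -0.3 z 68.2 th 18.97 yaw err 0.07 roll -0.03 toe bot [-35.2   6.5] heel bot [59.4 39. ] F [-0.4  0.4 -5.9] M [ 0.03  1.24 -0.04] w 0.411
t 10.75 centre x 6.0 y -0.3 z 68.2 th 18.97 yaw err 0.07 roll -0.03 toe bot [-35.2   6.5] heel bot [59.4 39. ] F [-0.4  0.4 -5.9] M [ 0.03  1.24 -0.04] w 0.411
move [-0.174  0.009  0.013] turn [ 0.003 -0.003 -0.006]
```

View pics/w7.png

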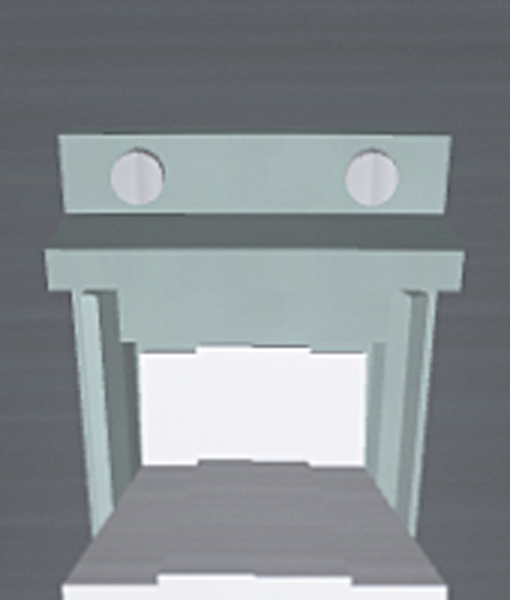

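The toes are inside the pocket, with the tip edge (zoom row 350) just meeting the lip's inner edge, and they are centred sideways. Next I slide them under the lip.

```bash
python3 -m inch '[{"jaw":255,"x":-0.09,"y":0.01,"z":0.01,"ax":0,"ay":0,"az":0},{"jaw":255,"x":-0.08,"y":0,"z":0,"ax":0,"ay":0,"az":0}]'>/dev/null; python3 plan.py -5 69 18.5
```

```text
t 11.00 centre x -4.4 y 0.1 z 69.1 th 19.01 yaw err 0.08 roll -0.04 toe bot [-45.5   7.3] heel bot [49.1 39.9] F [ 0.4  0.2 -6. ] M [-0.03  1.24  0.  ] w 0.413
move [-0.013 -0.002 -0.002] turn [ 0.004  0.051 -0.007]
```

```bash
python3 plan.py -2.2 66.5 16
```

```text
t 11.00 centre x -4.4 y 0.1 z 69.1 th 19.01 yaw err 0.08 roll -0.04 toe bot [-45.5   7.3] heel bot [49.1 39.9] F [ 0.4  0.2 -6. ] M [-0.03  1.24  0.  ] w 0.413
move [ 0.023 -0.003 -0.047] turn [ 0.008  0.301 -0.007]
```

```bash
python3 -m inch '[{"jaw":255,"x":0.02,"y":0,"z":-0.05,"ax":0.01,"ay":0.3,"az":-0.01}]'>/dev/null; python3 plan.py -0.1 64.1 13
```

```text
t 11.12 centre x -3.6 y 0.1 z 66.6 th 15.96 yaw err -0.03 roll 0.02 toe bot [-47.9   7.1] heel bot [48.2 34.6] F [ 0.2  0.2 -5.2] M [-0.06  0.93 -0.06] w 0.413
move [ 0.045 -0.003 -0.046] turn [0.002 0.296 0.003]
```

```bash
python3 -m inch '[{"jaw":255,"x":0.055,"y":0,"z":-0.045,"ax":0,"ay":0.3,"az":0}]'>/dev/null; python3 plan.py 2.3 61.6 10
```

```text
t 11.25 centre x 0.3 y 0.2 z 64.6 th 12.94 yaw err -0.03 roll -0.02 toe bot [-47.1   7.5] heel bot [50.3 29.9] F [ 0.1 -0.4 -5.5] M [ 0.01  0.87 -0.01] w 0.409
move [ 0.02  -0.004 -0.053] turn [0.006 0.293 0.004]
```

```bash
python3 -m inch '[{"jaw":255,"x":0.015,"y":0,"z":-0.053,"ax":0,"ay":0.3,"az":0}]'>/dev/null; python3 plan.py 4.3 58.8 7
```

```text
t 11.38 centre x 2.3 y 0.3 z 62.1 th 9.94 yaw err -0.03 roll -0.06 toe bot [-48.    7.6] heel bot [50.4 24.8] F [-0.8 -1.  -5.3] M [-0.02  0.63 -0.  ] w 0.411
move [ 0.02  -0.005 -0.056] turn [0.011 0.294 0.003]
```

```bash
python3 -m inch '[{"jaw":255,"x":0.02,"y":0,"z":-0.056,"ax":0.01,"ay":0.3,"az":0}]'>/dev/null; python3 plan.py 6.4 55.7 4; python3 -m inch '[{"jaw":255,"x":0.02,"y":0,"z":-0.055,"ax":0,"ay":0.3,"az":0}]'>/dev/null; python3 plan.py 9 51.8 0
```

```text
t 11.50 centre x 4.5 y 0.4 z 59.2 th 6.95 yaw err -0.04 roll 0.01 toe bot [-48.7   7.4] heel bot [50.6 19.5] F [ 0.3 -0.2 -5.6] M [-0.01  0.42 -0.01] w 0.409
move [ 0.019 -0.006 -0.059] turn [0.004 0.295 0.004]
t 11.62 centre x 6.9 y 0.4 z 56.3 th 3.98 yaw err -0.05 roll -0.03 toe bot [-48.8   7.3] heel bot [50.9 14.3] F [-0.6  0.7 -6. ] M [-0.06  0.15 -0.01] w 0.412
move [ 0.017 -0.007 -0.076] turn [0.01  0.398 0.005]
```

```bash
python3 -m inch '[{"jaw":255,"x":0.01,"y":0,"z":-0.04,"ax":0,"ay":0.2,"az":0}]'>/dev/null; python3 plan.py 9 51.8 0; python3 -m inch '[{"jaw":255,"x":0.01,"y":0,"z":-0.035,"ax":0,"ay":0.2,"az":0}]'>/dev/null; python3 plan.py 9 51 0
```

```text
t 11.75 centre x 8.9 y 0.5 z 54.2 th 2.07 yaw err -0.06 roll -0.06 toe bot [-48.4   7.1] heel bot [51.5 10.7] F [-0.4 -0.6 -7.3] M [-0.05  0.09 -0.  ] w 0.408
move [-0.008 -0.008 -0.04 ] turn [0.009 0.206 0.006]
t 11.88 centre x 10.6 y 0.6 z 52.3 th 0.14 yaw err -0.07 roll -0.08 toe bot [-48.3   7.2] heel bot [51.7  7.4] F [ 0.2 -0.5 -5.8] M [-0.   -0.05  0.07] w 0.412
move [-0.027 -0.009 -0.022] turn [0.008 0.013 0.007]
```

Level, with the underside about 1.3 mm above the floor and the load still about 5.5 N. I'll ease it down and check the force.

```bash
python3 -m inch '[{"jaw":255,"x":-0.025,"y":-0.005,"z":-0.01,"ax":0.01,"ay":0.01,"az":0}]'>/dev/null; python3 plan.py 9 51 0; python3 -m inch '[{"jaw":255,"x":-0.005,"y":0,"z":-0.015,"ax":0,"ay":0,"az":0}]'>/dev/null; python3 plan.py 9 51 0
```

```text
t 12.00 centre x 10.0 y 0.4 z 51.7 th 0.16 yaw err -0.07 roll 0.03 toe bot [-48.9   6.5] heel bot [51.1  6.8] F [ 0.4 -0.3 -5.7] M [-0.03 -0.01 -0.03] w 0.407
move [-0.017 -0.006 -0.012] turn [-0.003  0.016  0.007]
t 12.12 centre x 9.5 y 0.3 z 51.0 th 0.22 yaw err -0.08 roll 0.04 toe bot [-49.4   5.8] heel bot [50.6  6.2] F [-2.2  1.1 -0.6] M [0.3  0.55 0.03] w 0.407
move [-0.009 -0.006 -0.   ] turn [-0.004  0.022  0.008]
```

```bash
python3 -m inch '[{"jaw":130,"x":0,"y":0,"z":0,"ax":0,"ay":0,"az":0},{"jaw":90,"x":0,"y":0,"z":0,"ax":0,"ay":0,"az":0},{"jaw":70,"x":0,"y":0,"z":0,"ax":0,"ay":0,"az":0}]'; python3 plan.py 9 51 0;  python3 - <<'E'
from h import *
import cv2
im=capture("wrist");cv2.imwrite("pics/w8.png",cv2.resize(im[40:400,160:480,::-1],(533,600),interpolation=cv2.INTER_CUBIC))
E
```

```text
time_s: 12.5
tcp_pos: [0.522, -0.1508, 0.0386]
ee_rot: [[-1.0, 0.016, 0.013], [0.016, 1.0, -0.0], [-0.013, -0.0, -1.0]]
wrist_force: [-0.5, 0.2, -0.6]
gripper_width: 0.629
t 12.50 centre x 12.1 y -0.0 z 54.1 th 0.72 yaw err 0.00 roll -0.02 toe bot [-46.4   8.4] heel bot [53.6  9.7] F [-0.5  0.2 -0.6] M [ 0.01 -0.05 -0.01] w 0.629
move [-0.054  0.001 -0.052] turn [ 0.003  0.072 -0.   ]
```

View pics/w8.png

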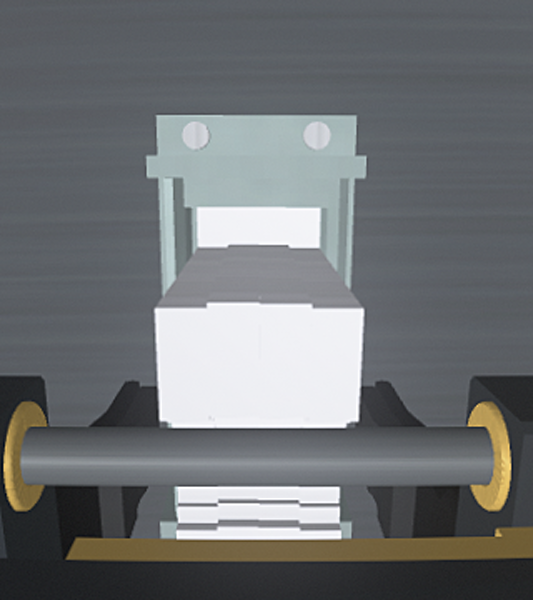

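The pile stands between the open fingers, with the toes under the lip (picture rows 207–245). I'll retract straight up.

```bash
python3 -m inch '[{"jaw":60,"x":0,"y":0,"z":0.15,"ax":0,"ay":0.07,"az":0},{"jaw":60,"x":0,"y":0,"z":0.4,"ax":0,"ay":0,"az":0},{"jaw":60,"x":0,"y":0,"z":0.6,"ax":0,"ay":0,"az":0},{"jaw":60,"x":-0.2,"y":0,"z":0.8,"ax":0,"ay":0,"az":0},{"jaw":60,"x":-0.3,"y":0,"z":0.8,"ax":0,"ay":0,"az":0},{"jaw":60,"x":-0.3,"y":0,"z":0.8,"ax":0,"ay":0,"az":0},{"jaw":60,"x":-0.2,"y":0,"z":0,"ax":0,"ay":0,"az":0},{"jaw":60,"x":0,"y":0,"z":0,"ax":0,"ay":0,"az":0}]';  python3 - <<'E'
from h import *
import cv2,pickle
p=camera_params("wrist");im=capture("wrist");pickle.dump((p,im),open("w9.pkl","wb"))
cv2.imwrite("pics/w9.png",im[:,:,::-1])
for n in("scene","top"):cv2.imwrite(f"pics/{n}9.png",capture(n)[:,:,::-1])
E
```

```text
time_s: 13.55
tcp_pos: [0.4606, -0.1512, 0.2632]
ee_rot: [[-1.0, 0.014, 0.004], [0.014, 1.0, -0.002], [-0.004, -0.002, -1.0]]
wrist_force: [0.0, 0.7, -0.4]
gripper_width: 0.76
```

View pics/w9.png

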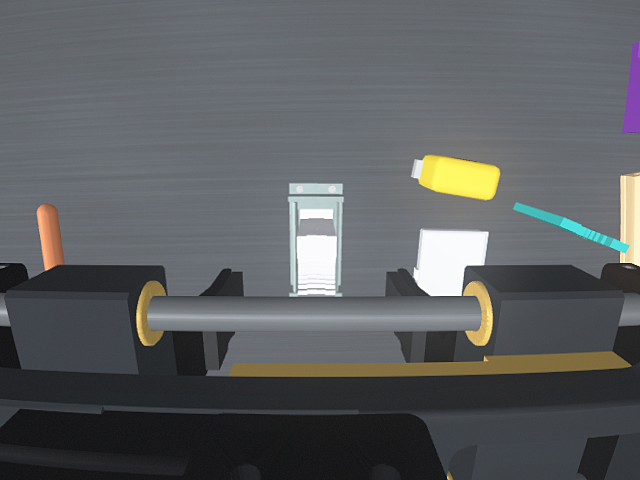

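View pics/scene9.png

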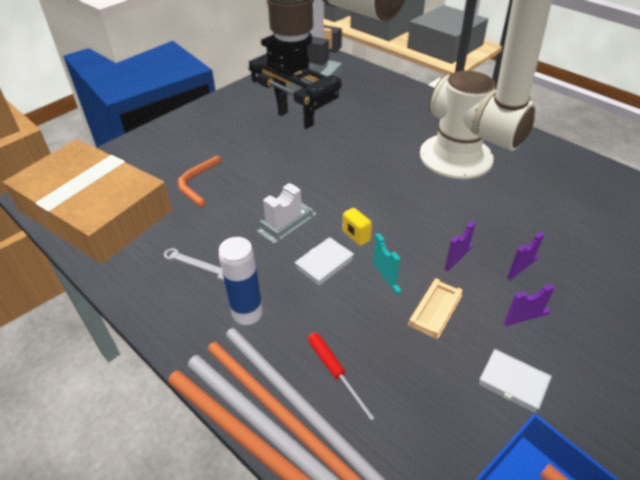

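```bash
python3 - <<'E'
import cv2
t=cv2.imread("pics/w9.png");s=cv2.imread("pics/scene9.png")
a=cv2.resize(t[175:300,275:358],(398,600),interpolation=cv2.INTER_CUBIC)
b=cv2.resize(s[175:250,250:325],(400,400),interpolation=cv2.INTER_CUBIC);b=cv2.copyMakeBorder(b,0,200,0,0,0)
cv2.imwrite("pics/z9.png",cv2.hconcat([a,b]))
E
```

```text
(no output)
```

View pics/z9.png

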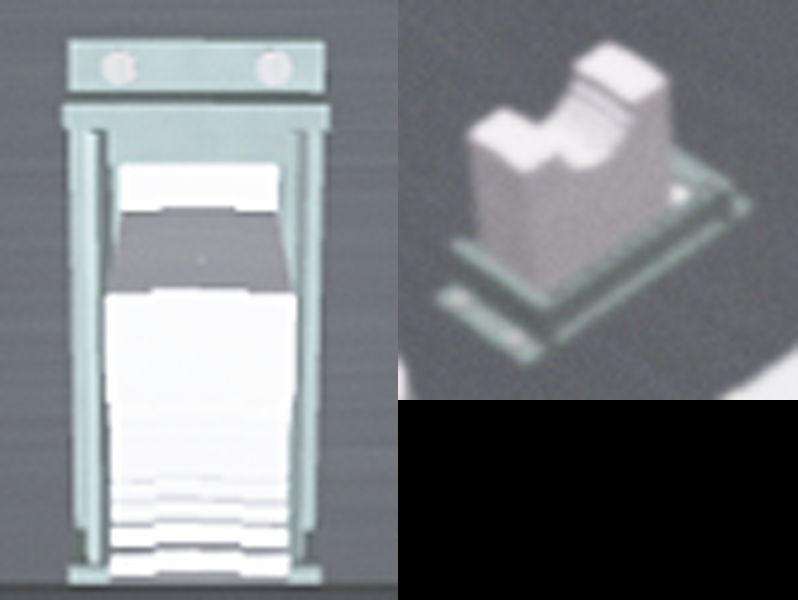

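```bash
python3 - <<'E'
from h import *
from plan import *
import pickle
np.set_printoptions(precision=1,suppress=True)
p,im=pickle.load(open("w9.pkl","rb"))
o=lambda L:[(275+u/4.8-.4,175+v/4.8-.4) for u,v in L]
f=lambda n,L,z:print(n,[((q-P0)@np.c_[px,py])*1e3 for q in plane(p,o(L),z)])
f("base near",[(68,41),(326,41)],.006)
f("top near edge outer (x-32,w36)",[(105,294),(295,294)],.096)
f("inner",[(150,290)],.096)
f("top far edge",[(110,577),(290,577)],.096)
f("toe top at body (x-32)",[(120,210),(278,210)],.016)
a=cv2.imread("pics/top0.png");b=cv2.imread("pics/top9.png")
d=(cv2.absdiff(a,b).max(2)>60).astype(np.uint8)
n,_,st,_=cv2.connectedComponentsWithStats(d)
print([list(x) for x in st[1:] if x[4]>15])
E
```

```text
base near [array([-69.8, -29.9]), array([-69.9,  30.3])]
top near edge outer (x-32,w36) [array([-31.8, -17.3]), array([-31.9,  18.7])]
inner [array([-32.6,  -8.7])]
top far edge [array([ 26. , -16.9]), array([25.9, 18.7])]
toe top at body (x-32) [array([-31.6, -17.7]), array([-31.7,  19.1])]
[[np.int32(350), np.int32(183), np.int32(56), np.int32(47), np.int32(1784)], [np.int32(282), np.int32(184), np.int32(77), np.int32(168), np.int32(7931)], [np.int32(421), np.int32(217), np.int32(17), np.int32(16), np.int32(47)], [np.int32(519), np.int32(220), np.int32(121), np.int32(146), np.int32(7307)], [np.int32(369), np.int32(223), np.int32(16), np.int32(5), np.int32(44)], [np.int32(304), np.int32(228), np.int32(4), np.int32(22), np.int32(71)], [np.int32(204), np.int32(230), np.int32(19), np.int32(13), np.int32(142)], [np.int32(365), np.int32(231), np.int32(23), np.int32(23), np.int32(373)], [np.int32(208), np.int32(242), np.int32(23), np.int32(35), np.int32(445)], [np.int32(371), np.int32(256), np.int32(13), np.int32(4), np.int32(42)], [np.int32(361), np.int32(308), np.int32(93), np.int32(98)
[... 294 characters left out ...]
.int32(18), np.int32(24)], [np.int32(407), np.int32(363), np.int32(112), np.int32(117), np.int32(8254)], [np.int32(264), np.int32(390), np.int32(55), np.int32(59), np.int32(632)], [np.int32(302), np.int32(429), np.int32(12), np.int32(4), np.int32(20)], [np.int32(364), np.int32(434), np.int32(4), np.int32(11), np.int32(22)], [np.int32(253), np.int32(438), np.int32(25), np.int32(11), np.int32(198)], [np.int32(357), np.int32(446), np.int32(10), np.int32(14), np.int32(78)], [np.int32(365), np.int32(447), np.int32(19), np.int32(33), np.int32(443)], [np.int32(198), np.int32(449), np.int32(79), np.int32(31), np.int32(1910)], [np.int32(277), np.int32(455), np.int32(19), np.int32(25), np.int32(298)]]
```

```bash
python3 -c "
from station import *
print(finish_job())"
```

```text
the job is handed in; nothing more can be done
None
```

I lifted all four plates together out of the cradle and carried them to the pocket. I tilted them 19°, put the toes under the lip, and levelled the pile until it stood on the floor. I then let go and backed off straight up, and handed the job in at about 13.7 s.

**Position in the pocket:** The last wrist picture puts the outer plates' centres at about x = +9.2 mm and the inner plates' at about +8.4 mm. The pile is about 0.7 mm off centre across the pocket. The pile's top measures 36.0 mm wide when taken at z = 96 mm, which fits plates standing flat on the floor.

**Forces:** The force reading showed no contact while tilting and levelling. The load went from about 5.5 N to almost nothing when the pile touched down.

**Bystanders:** By eye, the scene pictures show everything else where it was. Comparing the top pictures before and after flagged a 4 x 22 pixel strip at the edge of case_a. I took this for a shadow of the arm, because nothing came near the case and the scene pictures show it unmoved.

**Checks that disagreed or could not be made:**
- The top camera's first, coarse fix on the pocket was about 5 mm (x) and 2 mm (y) from the wrist camera's. I used the wrist camera, which agreed with the pocket's known size.
- The far top edge of the pile was hidden by the gripper in the wrist picture, so the pile's position along x comes from the near edges only.

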